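# Secure a wheel on its axle with an R-clip

## Robot

A 7-joint arm with a two-finger parallel gripper is mounted at the origin on a cart in front of the work surface, level with it; the furniture and walls round the work are solid. World frame = base frame: x ahead of the robot, y to its left, z up, the work surface at z = 0. Lengths are in mm, angles in rad, forces in N, time in s.
With the tool pointing down it reaches from about 400 to 875 mm from the base axis. Payload 4.4 kg.
Tool frame: the origin (TCP) lies at the very end of the fingers, on their centre line; the grasp point (between the pads) lies 19 mm behind it; z points along the fingers, y is the direction in which the jaws open and shut (so a half turn about z gives the same grasp; the last joint's range is limited). The gripper opens to 85 mm and grips with 20 to 120 N. Pads are 22 mm wide; open, the fingers measure 114 mm over their backs; the gripper's body (76 mm by 85 mm) begins 54 mm behind the grasp point. The pads swing forward as they close: fully open they stand 13 mm farther back than shut.
Start: joints at [-1.337, 0.628, 0.038, 1.517, -0.027, 0.996, -0.02], TCP at [191.94, 621.029, 231.313] pointing down, gripper open.
Joint ranges: [-3.06, 3.06], [-0.37, 2.12], [-1.25, 1.32], [0.18, 2.47], [-1.1, 4.24], [0.23, 1.98], [-2.94, 2.94]. Speed limits (rad/s): [2.57, 2.57, 3.14, 3.14, 3.14, 3.14, 3.14].

## Interface

Orientations are given as [roll, pitch, yaw] about the fixed x, y, z axes, in that order (R = Rz(yaw) Ry(pitch) Rx(roll)).
In Python, from cell import ctrl, eyes gives the robot as it stands.
- The arm moves only by the tool move_arm, never from a script. Its argument "increments" is a list of rows, each a list of 6 numbers: the shift along the tool's x, y, z in cm, then the turn, a rotation vector about the tool's x, y, z in degrees. In form: [[x, y, z, wx, wy, wz], ...]. A call has 1 to 20 rows; each row is the pose to reach, as a shift and turn from the pose commanded when the call began, along the tool's axes at that moment; what a row does not reach only later rows make up. A row lasts 1/10 s, in which the tool goes at most 50 mm and 8.59 degrees, less where a joint would pass 70% of its speed; a pose out of reach is approached as far as the arm can. A call with a gripper value outside its range is refused whole. "grip" is the opening, from -1 (shut) to 1 (fully open), set as the call begins (left out, the last holds). The fingers move at their own pace and stop on an object; the grip force is fixed at half the most. Time passes only in rows, so rows that repeat a pose let the fingers close. It gives the time, the measured TCP pose, the force and the opening at its end, in the units of the state.
- ctrl.read_state(): the state, without advancing time (a new reading comes with each control period).
- eyes.get_image(name): name is "scene" or "side" or "wrist"; returns the picture (384x512x3 uint8, red, green, blue); there is no depth.
- eyes.calibration(name): a dict with "fx", "fy", "cx", "cy" (pixels), "pose" (4x4, takes a point from camera to world coordinates); the wrist camera has in their place "tool_from_camera" (4x4, takes a point from camera to tool coordinates, whose origin is the TCP and whose axes are the flange's). Camera axes: x right, y up, looking along -z (the intrinsics and any distortion apply to the point x, -y, -z); pixel columns grow to the right and rows downward; lengths in mm; the calibration is good to about 2 mm. The wrist camera is an equidistant fisheye: a pixel r from the principal point sees the ray r / f radians off the axis. A picture is of the moment at which its call begins: read the wrist's pose just before it. calibration takes no time and is no camera call.
- ctrl.finish_job(): hands the job in, once; it reports no verdict.
The state is a dict: "clock": time; "qpos": joint angles; "qd": joint speeds; "tau": joint torques, N m; "eef_pos": TCP position; "tool_rot": TCP orientation; "force": force on the tool from outside, world axes, zero at the start; "torque": the same for the moment, N m; "width": finger opening in mm.
Only numpy, scipy, OpenCV 4.12 (cv2) and the standard library are available. Lean on these libraries where they do the work, as an engineer would, in place of code of your own. Each camera call takes 0.05 s, during which the arm holds its last target. There are 200 camera calls.

## Task

Secure the wheel on its axle: take the R-clip out of the wooden stand, find the cross-hole in the top of the bare axle end with the tip of the straight leg, and push the clip down, its bent leg riding over the axle, until it is fully home. Go by feel and never force it: keep the load between clip and axle under 25 N. Let go of the clip at the end and leave the other things where they are.

Things in the scene. Friction and masses are not known exactly. Their poses are not given: they have to be found in the camera images.
- bracket: Fixed dark steel bracket carrying a small wheel on a level axle, whose bare end sticks out past the wheel. Origin on the work surface below the middle of the bare end; z up, y along the axle towards the wheel, x across it. Bare end: from y = +25 mm to at least y = -16 mm. Wheel: y = 30 to 50 mm, top 78 mm above the surface; upright behind it 70 mm high.
- axle_in (a point): Point of the bracket on the axle's centre line, 50 mm above the surface, 15 mm on the wheel's side of the origin; axes as bracket. Axle 22 mm thick; it does not turn, but has end float: its cross-hole sits anywhere from 3 to 27 mm from this point, away from the wheel (towards -y), held by friction (about 6 N shifts it). That offset is not measured: look or feel for the hole.
- keyway (a point): Point of the bracket on the keyway floor, 7 mm above axle_in; axes as bracket. The shallow keyway runs along the whole top of the axle, 6.5 mm wide at its floor, flared to 9.6 mm at its top, 3 mm deep: a leg tip set in it stays in line with the hole. The hole runs straight down through the axle, 6.5 mm wide both across and along the axle.
- clip: R-clip of plain steel wire 5 mm thick, 89 mm tall, about 50 g. Origin at the centre of the coil; z up away from the legs, y the coil's axis, x from the straight to the bent leg. The coil is 21 mm across and 10 mm thick along y with flat sides: pinch it along y from above. Straight leg at x = -8 mm. Fits with the bent leg on either side of the axle.
- clip_leg (a point): Point on the straight leg's axis 54 mm below the coil's centre, 24 mm above the tip: on the axle's centre line when the clip is home. Axes as clip. The springy bent leg meets the axle with about 20 mm to go, resists with about 3 to 12 N, and snaps round the axle with about 8 mm to go; fully home, its neck stops hard on the axle's top.
- clip_tip (a point): End of the straight leg, 78 mm below the coil's centre; axes as clip. The last 5 mm taper to a tip 3.2 mm thick.
- stand: Fixed wooden block, 72 mm (x) by 56 mm (y) by 44 mm high, origin under its centre, z up. Both legs of the clip stand loosely in a slot (26 mm along x, 6.5 mm along y, 36 mm deep) in its top; the coil's centre is 86 mm above the work surface.
- marker_3: Bystander: paint marker lying flat, 126 mm long; origin under its centre.
- wing_nut_1: Bystander: small wing nut, 33 mm over the wings; origin under its centre.
- wing_nut_2: Bystander: second such wing nut; origin under its centre.
- spare_block: Bystander: small bored clamp block with a stud, 47 mm long, 26 mm high; origin under its centre.
- screwdriver: Bystander: screwdriver lying flat, 200 mm long, yellow handle; origin under its centre.
- pencil: Bystander: pencil lying flat, 123 mm long; origin under its centre.
Things that resemble listed ones, but are neither listed nor needed, are in the scene too. There is more than one size of the bracket; the job needs the larger.

How it is judged:
By the outcome, as a careful person would: the job done as asked, in the order asked, and still so for the second after the job is handed in, with the robot touching nothing.
It also fails if it takes over 70 s, if anything falls off the work surface, if the arm or the gripper's body presses on something with over 40 N, if the wrist force passes 120 N, or if a joint passes its speed limit or range.

## Working session

There is one attempt and no reset: what is moved stays moved. The work goes in short steps, Python scripts to look and compute and a tool call to move; the robot and the scene stay as the last step left them, time stands still between calls to the robot, and variables do not carry over. Pictures are saved under pics/ and viewed, about 8 in all and at most 12, crops included, and the job is handed in when it is done.

Besides the shell and the picture viewer there is one more tool, called after "Call:" by a JSON object that holds its "name" and its "arguments". move_arm: Moves the arm, as the interface text tells. Its arguments: {"type":"object","properties":{"increments":{"type":"array","items":{"type":"array","items":{"type":"number"}}},"grip":{"type":"number"}},"required":["increments"]}

```bash
mkdir -p pics
cat > h.py <<'E'
import numpy as np, cv2
from cell import ctrl, eyes
from scipy.spatial.transform import Rotation as R
def snap(n,f,crop=None,k=1):
    im=eyes.get_image(n)[:,:,::-1]
    cv2.imwrite('pics/raw_'+f,im)
    if crop: x0,y0,x1,y1=crop; im=im[y0:y1,x0:x1]
    cv2.imwrite('pics/'+f,cv2.resize(im,None,fx=k,fy=k,interpolation=cv2.INTER_CUBIC))
def campose(n,s=None):
    c=eyes.calibration(n)
    if 'pose' in c: return c,np.array(c['pose'])
    T=np.eye(4); T[:3,:3]=R.from_euler('xyz',s['tool_rot']).as_matrix(); T[:3,3]=s['eef_pos']
    return c,T@np.array(c['tool_from_camera'])
def ray(n,u,v,s=None):
    c,P=campose(n,s)
    a=(u-c['cx'])/c['fx'];b=(v-c['cy'])/c['fy']
    if n=='wrist':
        r=np.hypot(a,b); d=np.array([np.sin(r)*a/r,-np.sin(r)*b/r,-np.cos(r)])
    else:
        d=np.array([a,b,1.])
        k=c.get('dist') if 'dist' in c else None
        if k is not None:
            p=cv2.undistortPoints(np.array([[[u,v]]],float),np.array([[c['fx'],0,c['cx']],[0,c['fy'],c['cy']],[0,0,1]]),np.array(k))[0,0]; d=np.array([p[0],p[1],1.])
        d=np.array([d[0],-d[1],-1.])
    d=P[:3,:3]@d
    return P[:3,3],d/np.linalg.norm(d)
def atz(n,u,v,z,s=None):
    o,d=ray(n,u,v,s); return o+d*(z-o[2])/d[2]
def tri(*rs):
    A=sum(np.eye(3)-np.outer(d,d) for o,d in rs); b=sum((np.eye(3)-np.outer(d,d))@o for o,d in rs)
    p=np.linalg.solve(A,b); return p,[np.linalg.norm(np.cross(p-o,d)) for o,d in rs]
E
python3 - <<'E'
from h import *
s=ctrl.read_state();print(s)
a=[]
for n in('scene','side','wrist'):
    snap(n,n+'0.png'); c=eyes.calibration(n);print(n,{k:(np.round(v,3).tolist()) for k,v in c.items() if not isinstance(v,str)})
    a.append(cv2.imread(f'pics/{n}0.png'))
cv2.imwrite('pics/scene0b.png',cv2.resize(a[0],(800,600),interpolation=cv2.INTER_CUBIC))
cv2.imwrite('pics/side0b.png',cv2.resize(a[1],(800,600),interpolation=cv2.INTER_CUBIC))
E
```

```text
{'clock': 0.0, 'qpos': array([-1.3368043 ,  0.62936753,  0.03843544,  1.51834361, -0.02700058,
        0.9962856 , -0.0199957 ]), 'qd': array([-6.44500990e-04, -1.25799179e-03,  4.01481127e-04,  1.45743882e-03,
       -1.92252336e-03, -7.66153324e-05,  1.57262291e-03]), 'tau': array([-5.62578327e-05, -5.63399971e+01,  1.22598186e+00, -1.93438107e+01,
        1.09814038e-02,  1.04422291e-02,  9.74405964e-06]), 'eef_pos': array([191.74693682, 620.4360636 , 230.38289288]), 'tool_rot': array([-3.13970650e+00,  2.11376165e-05,  2.84181045e+00]), 'force': array([ 0.2599864 , -1.12234122,  0.25234407]), 'torque': array([-0.01244718,  0.0605494 ,  0.01421991]), 'width': 85.81967446820974}
scene {'fx': 414.73, 'fy': 414.73, 'cx': 256.549, 'cy': 185.848, 'pose': [[-0.697, 0.296, -0.653, -49.917], [-0.716, -0.304, 0.628, 645.252], [-0.013, 0.905, 0.424, 444.774], [0.0, 0.0, 0.0, 1.0]]}
side {'fx': 395.798, 'fy': 395.798, 'cx': 262.391, 'cy': 187.625, 'pose': [[-0.086, 0.864, -0.497, 107.933], [-0.996, -0.075, 0.042, 114.381], [-0.001, 0.499, 0.867, 838.979], [0.0, 0.0, 0.0, 1.0]]}
wrist {'fx': 297.319, 'fy': 297.319, 'cx': 250.558, 'cy': 189.851, 'tool_from_camera': [[-0.001, 0.954, 0.298, 76.725], [1.0, 0.001, 0.001, 0.636], [0.001, 0.298, -0.954, -140.956], [0.0, 0.0, 0.0, 1.0]]}
```

View pics/scene0b.png

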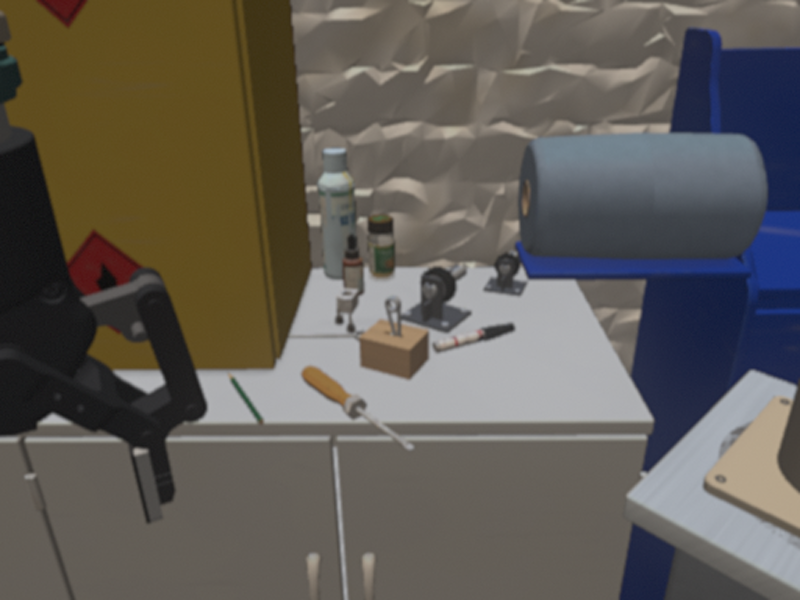

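View pics/side0b.png

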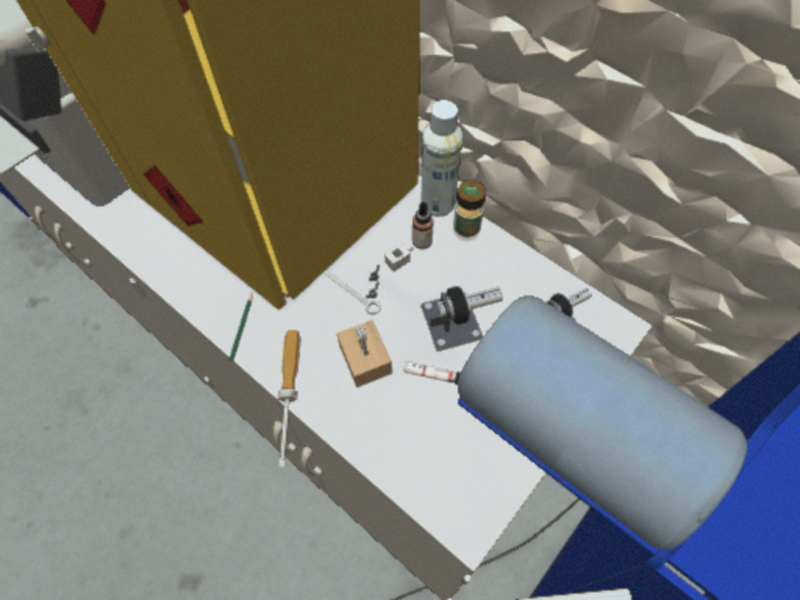

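Run:
```python
from h import *
k=1/1.5625
def p(n,u,v,z): return np.round(atz(n,u*k,v*k,z)).astype(int).tolist()
for nm,u,v,z in [('cabcorner',287,303,0),('cab front-left',130,190,0),('cab right back base',420,180,0),('table near corner',470,570,0),('table far right',650,325,0),('axle end',500,295,50),('wheel top',455,290,78),('base plate near left',437,347,0),('plate near right',480,338,0),('plate far l',422,300,0),('small axle end',590,292,40),('stand top nearL',358,383,0)]:
    print(nm,p('side',u,v,z))
for nm,u,v in [('corner',272,367),('tab near right',650,422),('axle end',463,268)]: print('scene',nm,p('scene',u,v,0 if 'axle'not in nm else 50))
S=lambda n,u,v: ray(n,u*k,v*k)
for nm,a,b in [('coil',(394,303),(361,330)),('axle end',(463,268),(500,294)),('wheel',(437,285),(455,305)),('tank left top corner',(530,140),(530,300)),('tank right',(765,190),(742,450)),('shelf corner',(525,272),(460,385)),('cyl lower L',(527,255),(462,395)),('cabtop?',(240,0),(185,5))]:
    q,r=tri(S('scene',*a),S('side',*b)); print(nm,q.round(),np.round(r))
```

```text
cabcorner [588, 265, 0]
cab front-left [836, 539, 0]
cab right back base [815, 37, 0]
table near corner [186, 34, 0]
table far right [502, -285, 0]
axle end [546, -55, 50]
wheel top [544, 13, 78]
base plate near left [493, 42, 0]
plate near right [502, -24, 0]
plate far l [575, 56, 0]
small axle end [545, -192, 40]
stand top nearL [446, 161, 0]
scene corner [587, 267, 0]
scene tab near right [186, 35, 0]
scene axle end [547, -63, 50]
coil [484. 147.  87.] [3. 3.]
axle end [543. -55.  54.] [2. 2.]
wheel [533.  12.  51.] [1. 1.]
tank left top corner [419. -38. 268.] [3. 3.]
tank right [ 231. -247.  204.] [26. 26.]
shelf corner [377.  28. 125.] [5. 5.]
cyl lower L [363.  33. 150.] [3. 3.]
cabtop? [622. 258. 458.] [31. 31.]
```

View pics/wrist0.png

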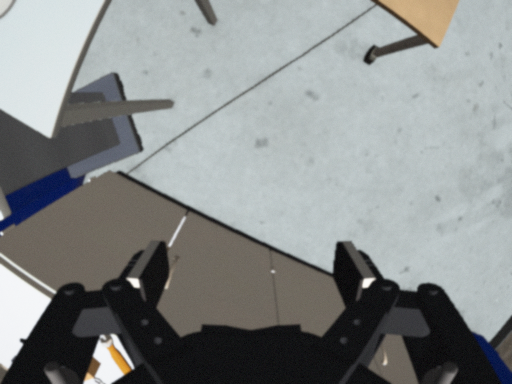

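Scene (800x600): stand ≈(395,348), clip coil ≈(394,303), big bracket ≈(438,290) and a smaller look-alike ≈(505,270). Side view: clip ≈(361,330), big bracket's axle end ≈(500,295), small bracket ≈(565,305), half hidden by the tank, and another R-clip-like thing or pin ≈(373,308) lying flat. The wrist view shows only the floor. I'm moving to an overview pose with the camera on the far side, away from the tank.

Call:
{"name": "move_arm", "arguments": {"increments": [[-3.8,-4.5,-1.5,0,0,8],[-7.6,-9,-3,0,0,16],[-11.4,-13.5,-4.5,0,0,24],[-15.2,-18,-6,0,0,32],[-19,-22.5,-7.5,0,0,40],[-22.8,-27,-9,0,0,48],[-26.6,-31.5,-9,0,0,56],[-30.4,-36,-9,0,0,64],[-34.2,-40.5,-9,0,0,72],[-37.8,-45,-9,0,0,80],[-37.8,-45,-9,0,0,88],[-37.8,-45,-9,0,0,96],[-37.8,-45,-9,0,0,104],[-37.8,-45,-9,0,0,112],[-37.8,-45,-9,0,0,120],[-37.8,-45,-9,0,0,128],[-37.8,-45,-9,0,0,136],[-37.8,-45,-9,0,0,144],[-37.8,-45,-9,0,0,153],[-37.8,-45,-9,0,0,161]]}}

```text
clock: 2.15
eef_pos: [419.9, 79.5, 321.2]
tool_rot: [-3.141, 0.0, 0.026]
force: [0.1, -0.3, 0.2]
width: 85.2
```

Run:
```python
from h import *
s=ctrl.read_state();snap('wrist','w1.png',None,1.5625);print(s['eef_pos'],s['tool_rot'],s['qpos'].round(2),s['clock'])
import pickle;pickle.dump(s,open('s1.pkl','wb'))
```

```text
[419.94224148  79.50044027 321.21452509] [-3.14140356e+00  3.32499978e-04  2.57992397e-02] [-0.95  0.28  0.9   1.98 -0.26  1.   -1.47] 2.15
```

View pics/w1.png

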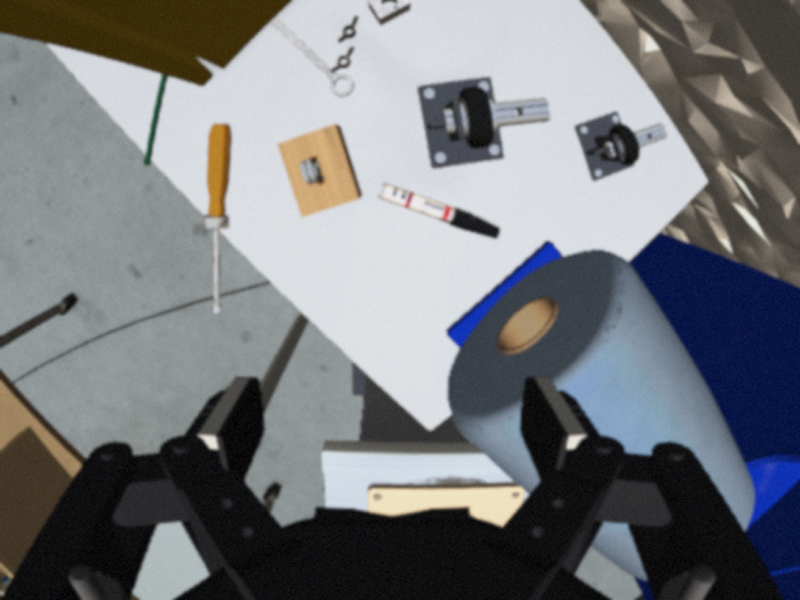

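Wrist view: stand (320,170) with the clip's coil at (311,172); big bracket plate (462,122), wheel (478,115), bare axle (497–549,110). Small bracket (612,145) has a smaller plate, wheel and axle, so it is the look-alike. The item at (340,85) is a lying cotter-like pin, not in a stand. I'll enlarge both targets in one crop.

Run:
```python
from h import *
im=cv2.imread('pics/raw_w1.png')
a=cv2.resize(im[75:145,170:240],(400,400),interpolation=cv2.INTER_CUBIC)
b=cv2.resize(im[40:110,290:360],(400,400),interpolation=cv2.INTER_CUBIC)
cv2.imwrite('pics/c1.png',np.hstack([a,b]))
```

```text
(no output)
```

View pics/c1.png

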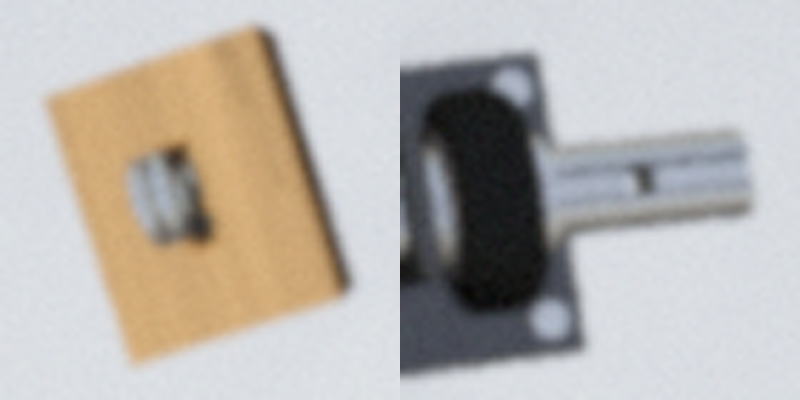

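Run:
```python
from h import *; import pickle
s=pickle.load(open('s1.pkl','rb'));k=1/1.5625;q=70/400
L=lambda u,v:(170+u*q,75+v*q); B=lambda u,v:(290+u*q,40+v*q)
c=[atz('wrist',*L(*p),44,s) for p in [(47,98),(262,27),(347,290),(135,363)]]
print(np.round(c,1),'ctr',np.mean(c,0))
for i in range(4):
    e=c[(i+1)%4]-c[i];print(np.linalg.norm(e).round(1),np.degrees(np.arctan2(e[1],e[0])).round(1))
print('coil',tri(ray('wrist',*L(163,198),s),ray('side',361*k,330*k)),tri(ray('wrist',*L(163,198),s),ray('scene',394*k,303*k)),atz('wrist',*L(163,198),90,s))
print('hole z57',atz('wrist',*B(245,180),57,s))
a,b=atz('wrist',*B(160,186),60,s),atz('wrist',*B(345,171),60,s);print('axle',a,b,np.degrees(np.arctan2(*(b-a)[1::-1])))
print('axle end',tri(ray('wrist',*B(345,171),s),ray('side',500*k,294*k)),tri(ray('wrist',*B(345,171),s),ray('scene',463*k,268*k)))
print('plate',[atz('wrist',u*k,v*k,5,s).round() for u,v in [(418,85),(492,77),(504,155),(430,167)]])
```

```text
[[506.7 184.1  44. ]
 [523.5 130.6  44. ]
 [458.6 108.8  44. ]
 [439.9 161.8  44. ]] ctr [482.15421607 146.33509602  44.        ]
56.0 -72.5
68.5 -161.4
56.2 109.5
70.4 18.4
coil (array([483.28319269, 147.3564548 ,  94.21237624]), [np.float64(1.4614145284092663), np.float64(1.4614145284092643)]) (array([482.15734804, 146.79966733,  86.08902704]), [np.float64(0.731033059887521), np.float64(0.7310330598876027)]) [482.81377191 146.64113418  90.        ]
hole z57 [541.37225831 -29.48193801  57.        ]
axle [537.67192641  -7.81016289  60.        ] [545.92974712 -53.89394809  60.        ] -79.84090471550634
axle end (array([546.74430621, -55.95241014,  51.68293364]), [np.float64(0.7417962401303916), np.float64(0.7417962401304371)]) (array([545.62291166, -58.13231002,  51.6456321 ]), [np.float64(1.9298135002197112), np.float64(1.9298135002196088)])
plate [array([567.,  58.,   5.]), array([580., -14.,   5.]), array([502., -29.,   5.]), array([486.,  44.,   5.])]
```

Big bracket confirmed in the crop: keyway with the hole at crop (245,180). Left crop: coil at (163,198) on a stand yawed about 18°. The axle's y axis points at about 100°. I'm approaching above the clip.

Call:
{"name": "move_arm", "arguments": {"increments": [[1.3,-1.3,3.6,0,0,-4],[2.6,-2.6,7.2,0,0,-8],[3.9,-3.9,10.8,0,0,-12],[5.2,-5.2,14.4,0,0,-16],[6.45,-6.55,18.0,0,0,-16.7],[6.45,-6.55,18.0,0,0,-16.7],[6.45,-6.55,18.0,0,0,-16.7]]}}

```text
clock: 2.9
eef_pos: [482.1, 146.3, 141.1]
tool_rot: [3.141, 0.002, 0.324]
force: [0.2, -1.1, 0.4]
width: 85.4
```

Run:
```python
from h import *
s=ctrl.read_state();snap('wrist','w2.png',(150,150,350,300),4);print(s['eef_pos'],s['tool_rot'],s['qpos'].round(2),s['clock'],s['force'])
import pickle;pickle.dump(s,open('s2.pkl','wb'))
snap('scene','sc2.png')
```

```text
[482.06805184 146.2643286  141.11073103] [3.14104612e+00 1.93960036e-03 3.24158048e-01] [-0.73  0.62  0.57  2.02 -0.54  0.65 -1.05] 2.9 [ 0.15003505 -1.14581077  0.43835069]
```

View pics/w2.png

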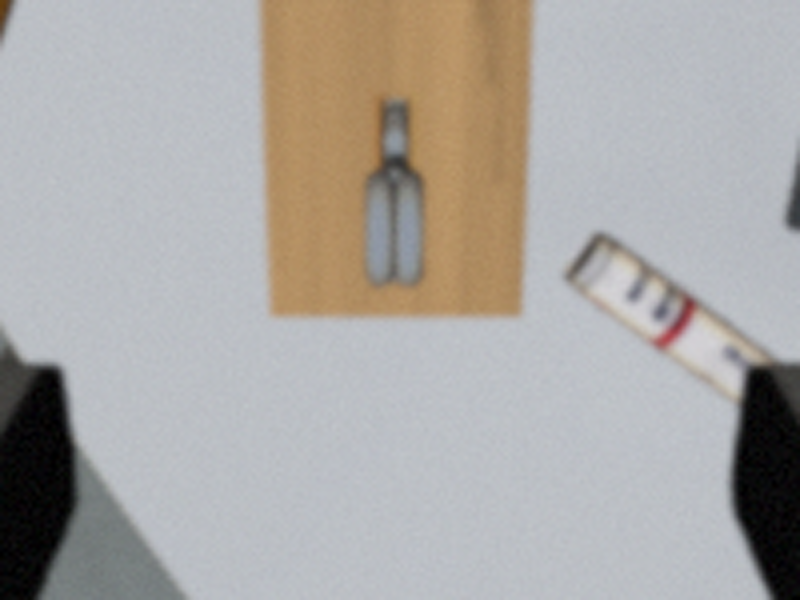

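Run:
```python
from h import *; import pickle
s=pickle.load(open('s2.pkl','rb'))
Rt=R.from_euler('xyz',s['tool_rot']).as_matrix()
for nm,u,v,z in [('near edge',394,284,90),('coil top',394,225,96),('far edge',394,170,90),('legtop',396,100,60),('standL',268,310,44),('standR',521,310,44)]:
    p=atz('wrist',150+u/4,150+v/4,z,s); print(nm,p.round(1),(Rt.T@(p-s['eef_pos'])).round(1))
im=cv2.imread('pics/raw_sc2.png');cv2.imwrite('pics/sc2c.png',cv2.resize(im[180:240,220:300],(800,600),interpolation=cv2.INTER_CUBIC))
```

```text
near edge [474.8 146.1  90. ] [-6.9 -2.2 51.1]
coil top [487.4 150.3  96. ] [ 6.5 -2.1 45.1]
far edge [494.7 152.7  90. ] [14.2 -2.1 51.1]
legtop [499.  153.9  60. ] [18.7 -1.9 81.1]
standL [440.9 164.4  44. ] [-33.1 -30.3  97.2]
standR [458.6 111.5  44. ] [-33.2  25.5  97.2]
```

View pics/sc2c.png

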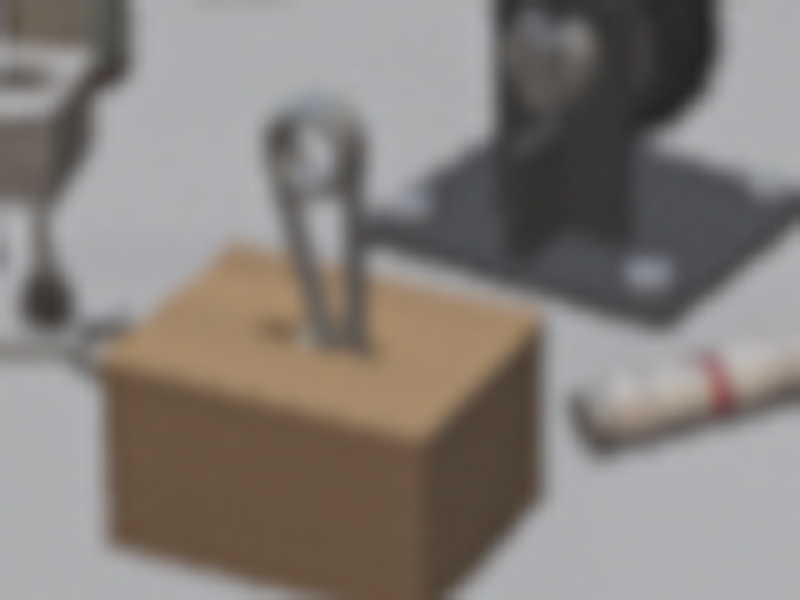

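Crop: the clip's coil is at (315,145), with the straight vertical leg on the right (355,280), which is the robot side (tool -x). The bent leg is on the left (310,270). I'm descending to grasp.

Call:
{"name": "move_arm", "arguments": {"increments": [[0.3,-0.24,2.5,0,0,0],[0.3,-0.24,5,0,0,0],[0.3,-0.24,7,0,0,0],[0.3,-0.24,7.4,0,0,0],[0.3,-0.24,7.4,0,0,0]]}}

```text
clock: 3.5
eef_pos: [485.0, 149.9, 68.5]
tool_rot: [-3.142, -0.001, 0.323]
force: [-0.2, -0.0, 1.0]
width: 85.2
```

Call:
{"name": "move_arm", "arguments": {"increments": [[0,0,0,0,0,0],[0,0,0,0,0,0],[0,0,0,0,0,0],[0,0,0,0,0,0],[0,0,0,0,0,0],[0,0,0,0,0,0]], "grip": -1}}

```text
clock: 4.1
eef_pos: [484.8, 150.0, 67.5]
tool_rot: [3.141, -0.0, 0.323]
force: [-0.0, -0.4, 2.0]
width: 8.9
```

Call:
{"name": "move_arm", "arguments": {"increments": [[0,0,-1,0,0,0],[0,0,-2.5,0,0,0],[0,0,-4,0,0,0],[0,0,-6,0,0,0],[0,0,-8,0,0,0],[0,0,-9.8,0,0,0]]}}

```text
clock: 4.7
eef_pos: [484.5, 150.2, 166.7]
tool_rot: [-3.141, -0.0, 0.323]
force: [0.3, 0.3, -0.8]
width: 8.8
```

Call:
{"name": "move_arm", "arguments": {"increments": [[0,2,0,0,0,1],[0.1,5,0,0,0,2],[0.1,8,0,0,0,4],[0.2,11,0,0,0,6],[0.2,14,0,0,0,8],[0.2,17,0,0,0,8.3],[0.2,19,0,0,0,8.3],[0.2,20.4,0.5,0,0,8.3],[0.2,20.4,1.5,0,0,8.3],[0.2,20.4,1.5,0,0,8.3],[0.2,20.4,1.5,0,0,8.3]]}}

```text
clock: 5.8
eef_pos: [550.6, -41.1, 149.9]
tool_rot: [-3.14, 0.002, 0.18]
force: [0.5, 0.5, -0.5]
width: 8.6
```

Run:
```python
from h import *
s=ctrl.read_state();snap('wrist','w3.png',(150,120,350,270),4);print(s['eef_pos'],s['tool_rot'],s['qpos'].round(2),s['clock'],s['force'],s['width'])
import pickle;pickle.dump(s,open('s3.pkl','wb'))
```

```text
[550.61052673 -41.10416539 149.86987593] [-3.14026397e+00  1.50788193e-03  1.79786883e-01] [-0.35  0.67  0.6   1.88 -0.54  0.75 -0.84] 5.8 [ 0.52238645  0.52010249 -0.48463584] 8.623082300617316
```

View pics/w3.png

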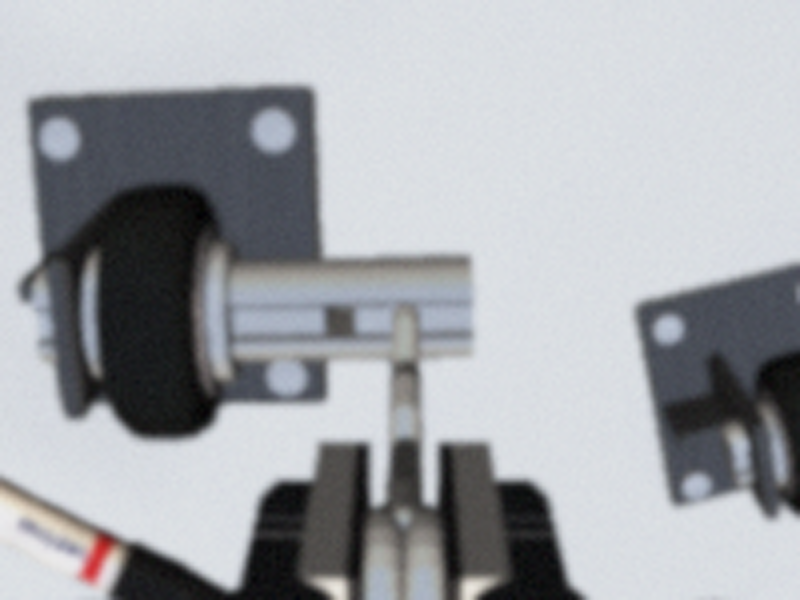

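```bash
cat >> h.py <<'E'
def proj(pt,c=None):  # tool point -> wrist raw px
    c=eyes.calibration('wrist');T=np.linalg.inv(np.array(c['tool_from_camera']))
    q=T[:3,:3]@np.array(pt)+T[:3,3]; a=np.array([q[0],-q[1]])/-q[2];r=np.hypot(*a);a=a/r*np.arctan(r)
    return c['cx']+c['fx']*a[0],c['cy']+c['fy']*a[1]
E
python3 - <<'E'
from h import *; import pickle
s=pickle.load(open('s3.pkl','rb'));Rt=R.from_euler('xyz',s['tool_rot']).as_matrix()
C=lambda p:((np.array(proj(p))-[150,120])*4).round(1)
print('tip',C((-8,0,59)),'tip if x+8',C((8,0,59)),'coil',C((0,0,-19)),'neckpts',C((-8,0,35)),'coil far',C((10.5,0,-19)))
for nm,u,v,z in [('hole',340,321,57),('axleT L',235,262,55),('axle T R',470,258,55),('keyT L',240,303,60),('keyT R',468,299,60),('keyB L',240,341,60),('keyB R',468,337,60)]:
    p=atz('wrist',150+u/4,120+v/4,z,s);print(nm,p.round(1),(Rt.T@(p-s['eef_pos'])).round(1))
E
```

```text
tip [406.1 392.1] tip if x+8 [406.1 309. ] coil [408.7 581.8] neckpts [406.7 448.8] coil far [408.8 505.2]
hole [541.9 -28.7  57. ] [ -6.2 -13.7  92.9]
axleT L [550.1  -5.   55. ] [  6.1 -35.5  94.9]
axle T R [559.6 -52.9  55. ] [ 6.9 13.4 94.8]
keyT L [543.2  -7.7  60. ] [ -1.2 -34.1  89.9]
keyT R [552.4 -53.7  60. ] [-0.4 12.8 89.9]
keyB L [534.9  -8.8  60. ] [ -9.6 -34.5  89.9]
keyB R [544.3 -55.3  60. ] [-8.6 12.9 89.9]
```

Wrist view: bare axle at crop y 258–355, with a keyway and the hole at (340,320). The clip is held square between the pads, its lowest visible end at (405,305). The hole is about 13.5 mm to the wheel side of the leg. The coil sits about 2 mm toward tool -x in the pads. I'm moving above the hole.

Call:
{"name": "move_arm", "arguments": {"increments": [[0.2,-0.7,0,0,0,0],[0.4,-1.35,0.5,0,0,0],[0.4,-1.35,1.5,0,0,0],[0.4,-1.35,2.3,0,0,0],[0.4,-1.35,2.4,0,0,0],[0.4,-1.35,2.4,0,0,0]]}}

```text
clock: 6.45
eef_pos: [552.5, -29.0, 125.7]
tool_rot: [3.141, 0.001, 0.178]
force: [-0.2, 0.6, -0.3]
width: 9.0
```

Run:
```python
from h import *
s=ctrl.read_state();snap('scene','sc4.png');snap('side','sd4.png');snap('wrist','w4.png');print(s['eef_pos'],s['tool_rot'],s['qpos'].round(2),s['clock'],s['force'],s['width'])
import pickle;pickle.dump(s,open('s4.pkl','wb'))
im=cv2.imread('pics/sc4.png')[155:215,250:310];im2=cv2.imread('pics/w4.png')[155:235,195:275]
cv2.imwrite('pics/c4.png',np.hstack([cv2.resize(i,(400,400),interpolation=cv2.INTER_CUBIC) for i in(im,im2)]))
```

```text
[552.49702058 -28.98940473 125.73977734] [3.14148245e+00 1.14065218e-03 1.77743149e-01] [-0.36  0.71  0.57  1.9  -0.57  0.7  -0.84] 6.45 [-0.15293163  0.59850644 -0.34177944] 9.021926878850905
```

View pics/c4.png

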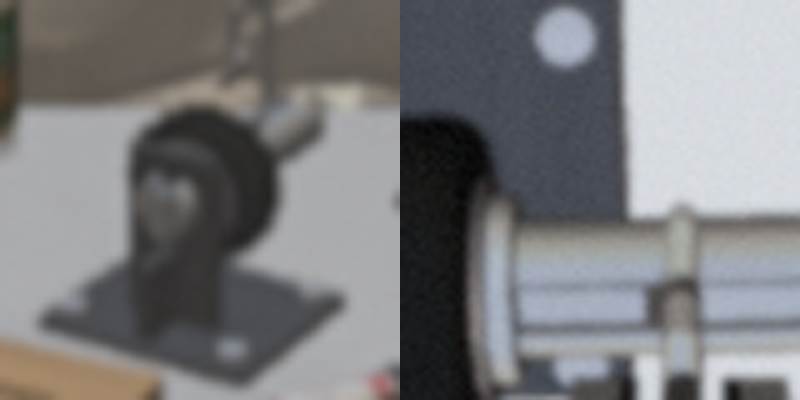

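Left crop: straight leg on the right (270,60), bent leg on the left (235,40), as expected. Right crop: hole dark from x≈648 to 698, leg at 682, so the leg needs about 1.2 mm more toward the wheel. I'm correcting and descending gently.

Call:
{"name": "move_arm", "arguments": {"increments": [[0,-0.12,0,0,0,0],[0,-0.12,0.2,0,0,0],[0,-0.12,0.4,0,0,0],[0,-0.12,0.5,0,0,0],[0,-0.12,0.6,0,0,0],[0,-0.12,0.6,0,0,0]]}}

```text
clock: 7.2
eef_pos: [552.6, -27.4, 120.1]
tool_rot: [-3.142, 0.0, 0.178]
force: [0.4, -0.3, -1.5]
width: 9.1
```

Call:
{"name": "move_arm", "arguments": {"increments": [[0,0,0.05,0,0,0],[0,0,0.1,0,0,0],[0,0,0.15,0,0,0],[0,0,0.2,0,0,0],[0,0,0.2,0,0,0]]}}

```text
clock: 7.7
eef_pos: [552.6, -27.4, 118.2]
tool_rot: [-3.142, 0.0, 0.178]
force: [0.0, 0.1, -0.6]
width: 8.9
```

Call:
{"name": "move_arm", "arguments": {"increments": [[0,0,0.05,0,0,0],[0,0,0.1,0,0,0],[0,0,0.15,0,0,0],[0,0,0.2,0,0,0],[0,0,0.2,0,0,0]]}}

```text
clock: 8.2
eef_pos: [552.6, -27.4, 116.2]
tool_rot: [-3.142, 0.0, 0.178]
force: [0.4, 0.7, -1.9]
width: 9.2
```

Call:
{"name": "move_arm", "arguments": {"increments": [[0,0,0.05,0,0,0],[0,0,0.1,0,0,0],[0,0,0.15,0,0,0],[0,0,0.2,0,0,0],[0,0,0.2,0,0,0]]}}

```text
clock: 8.7
eef_pos: [552.6, -27.4, 114.2]
tool_rot: [-3.142, 0.0, 0.178]
force: [0.5, -0.4, -0.0]
width: 8.9
```

Call:
{"name": "move_arm", "arguments": {"increments": [[0,0,0.05,0,0,0],[0,0,0.1,0,0,0],[0,0,0.15,0,0,0],[0,0,0.2,0,0,0],[0,0,0.2,0,0,0]]}}

```text
clock: 9.2
eef_pos: [552.6, -27.4, 112.2]
tool_rot: [-3.142, 0.0, 0.178]
force: [-0.2, 0.4, -0.1]
width: 9.2
```

Call:
{"name": "move_arm", "arguments": {"increments": [[0,0,0.1,0,0,0],[0,0,0.2,0,0,0],[0,0,0.3,0,0,0],[0,0,0.4,0,0,0],[0,0,0.4,0,0,0]]}}

```text
clock: 9.7
eef_pos: [552.6, -27.4, 108.1]
tool_rot: [-3.142, 0.0, 0.178]
force: [-0.3, 0.2, -0.6]
width: 9.0
```

Call:
{"name": "move_arm", "arguments": {"increments": [[0,0,0.1,0,0,0],[0,0,0.2,0,0,0],[0,0,0.3,0,0,0],[0,0,0.3,0,0,0]]}}

```text
clock: 10.1
eef_pos: [553.2, -27.4, 105.4]
tool_rot: [3.141, -0.001, 0.178]
force: [0.7, 0.1, -0.2]
width: 9.1
```

Run:
```python
from h import *
s=ctrl.read_state();snap('wrist','w5.png',(180,140,310,237),6);print(s['eef_pos'],s['force'],s['torque'])
```

```text
[553.15468076 -27.43117945 105.35994876] [ 0.69293839  0.05693198 -0.22600979] [ 0.03665097 -0.293643   -0.06650981]
```

View pics/w5.png

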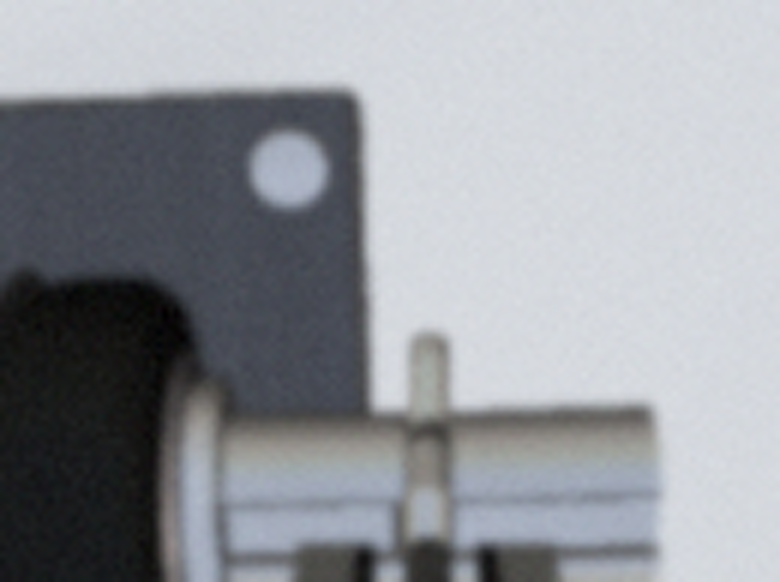

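View: the bent leg's end (430,340) reaches past the far side of the axle and the clip lies over the hole (dark at 400,530). The straight leg is in, 8 mm below the keyway floor with no load. I'm pushing on carefully.

Call:
{"name": "move_arm", "arguments": {"increments": [[0,0,0.1,0,0,0],[0,0,0.2,0,0,0],[0,0,0.2,0,0,0]]}}

```text
clock: 10.45
eef_pos: [553.4, -27.5, 103.6]
tool_rot: [3.141, -0.001, 0.178]
force: [1.5, 0.8, 2.4]
width: 8.9
```

Call:
{"name": "move_arm", "arguments": {"increments": [[0,0,0.1,0,0,0],[0,0,0.2,0,0,0],[0,0,0.2,0,0,0]]}}

```text
clock: 10.75
eef_pos: [553.5, -27.3, 101.9]
tool_rot: [3.142, -0.002, 0.178]
force: [1.5, 0.2, 5.5]
width: 9.0
```

Call:
{"name": "move_arm", "arguments": {"increments": [[0,0,0.1,0,0,0],[0,0,0.2,0,0,0],[0,0,0.2,0,0,0]]}}

```text
clock: 11.05
eef_pos: [553.5, -27.4, 99.8]
tool_rot: [3.141, -0.002, 0.178]
force: [2.2, 0.4, 4.0]
width: 9.2
```

Call:
{"name": "move_arm", "arguments": {"increments": [[0,0,0.1,0,0,0],[0,0,0.2,0,0,0],[0,0,0.2,0,0,0]]}}

```text
clock: 11.35
eef_pos: [553.5, -27.6, 97.7]
tool_rot: [3.141, -0.002, 0.178]
force: [2.3, 0.9, 4.0]
width: 8.9
```

Call:
{"name": "move_arm", "arguments": {"increments": [[0,0,0.1,0,0,0],[0,0,0.2,0,0,0],[0,0,0.2,0,0,0]]}}

```text
clock: 11.65
eef_pos: [553.4, -27.5, 95.4]
tool_rot: [3.141, -0.001, 0.178]
force: [3.7, 0.8, 3.6]
width: 9.1
```

Call:
{"name": "move_arm", "arguments": {"increments": [[0,0,0.1,0,0,0],[0,0,0.2,0,0,0],[0,0,0.2,0,0,0]]}}

```text
clock: 11.95
eef_pos: [553.1, -27.3, 92.9]
tool_rot: [3.141, -0.001, 0.178]
force: [5.6, 0.4, -2.4]
width: 8.9
```

Call:
{"name": "move_arm", "arguments": {"increments": [[0,0,0.1,0,0,0],[0,0,0.2,0,0,0],[0,0,0.2,0,0,0]]}}

```text
clock: 12.25
eef_pos: [552.9, -27.3, 90.9]
tool_rot: [3.141, -0.0, 0.178]
force: [5.7, 0.3, -3.2]
width: 9.1
```

Call:
{"name": "move_arm", "arguments": {"increments": [[0,0,0.1,0,0,0],[0,0,0.2,0,0,0],[0,0,0.2,0,0,0]]}}

```text
clock: 12.55
eef_pos: [552.4, -27.3, 88.7]
tool_rot: [-3.142, 0.001, 0.179]
force: [4.3, 1.2, -3.9]
width: 8.9
```

Call:
{"name": "move_arm", "arguments": {"increments": [[0,0,0.05,0,0,0],[0,0,0.1,0,0,0],[0,0,0.1,0,0,0]]}}

```text
clock: 12.85
eef_pos: [552.2, -27.3, 88.0]
tool_rot: [-3.141, 0.001, 0.178]
force: [4.5, 0.6, -3.0]
width: 8.8
```

Call:
{"name": "move_arm", "arguments": {"increments": [[0,0,0.05,0,0,0],[0,0,0.1,0,0,0],[0,0,0.1,0,0,0]]}}

```text
clock: 13.15
eef_pos: [552.0, -27.5, 87.1]
tool_rot: [-3.141, 0.001, 0.178]
force: [2.4, 1.0, -1.9]
width: 9.4
```

Call:
{"name": "move_arm", "arguments": {"increments": [[0,0,0.03,0,0,0],[0,0,0.06,0,0,0],[0,0,0.06,0,0,0]]}}

```text
clock: 13.45
eef_pos: [552.0, -27.5, 86.5]
tool_rot: [-3.141, 0.001, 0.178]
force: [0.7, 0.9, -1.7]
width: 8.9
```

Call:
{"name": "move_arm", "arguments": {"increments": [[0,0,0.03,0,0,0],[0,0,0.06,0,0,0],[0,0,0.06,0,0,0]]}}

```text
clock: 13.75
eef_pos: [552.2, -27.5, 86.0]
tool_rot: [-3.141, 0.001, 0.178]
force: [1.1, -0.5, -0.2]
width: 8.8
```

Call:
{"name": "move_arm", "arguments": {"increments": [[0,0,0.03,0,0,0],[0,0,0.06,0,0,0],[0,0,0.06,0,0,0]]}}

```text
clock: 14.05
eef_pos: [552.5, -27.5, 85.6]
tool_rot: [-3.141, 0.0, 0.178]
force: [0.9, -0.7, 1.2]
width: 8.8
```

Call:
{"name": "move_arm", "arguments": {"increments": [[0,0,0.03,0,0,0],[0,0,0.06,0,0,0],[0,0,0.06,0,0,0]]}}

```text
clock: 14.35
eef_pos: [552.9, -27.5, 85.1]
tool_rot: [3.141, -0.001, 0.178]
force: [0.2, 0.6, 3.3]
width: 8.6
```

Call:
{"name": "move_arm", "arguments": {"increments": [[0,0,0.03,0,0,0],[0,0,0.06,0,0,0],[0,0,0.06,0,0,0]]}}

```text
clock: 14.65
eef_pos: [553.3, -27.5, 84.6]
tool_rot: [3.141, -0.001, 0.178]
force: [0.8, 0.9, 5.0]
width: 8.9
```

Call:
{"name": "move_arm", "arguments": {"increments": [[0,0,0.03,0,0,0],[0,0,0.06,0,0,0],[0,0,0.06,0,0,0]]}}

```text
clock: 14.95
eef_pos: [553.6, -27.5, 84.2]
tool_rot: [3.141, -0.002, 0.178]
force: [2.3, 0.9, 6.7]
width: 8.9
```

Call:
{"name": "move_arm", "arguments": {"increments": [[0,0,0.03,0,0,0],[0,0,0.06,0,0,0],[0,0,0.06,0,0,0]]}}

```text
clock: 15.25
eef_pos: [553.7, -27.5, 84.0]
tool_rot: [3.141, -0.002, 0.178]
force: [0.5, 0.5, 9.0]
width: 9.1
```

Run:
```python
from h import *
s=ctrl.read_state();print(s['eef_pos'],s['force'],s['torque'],s['tool_rot'])
a=eyes.get_image('scene')[:,:,::-1][150:210,240:300];b=eyes.get_image('wrist')[:,:,::-1][150:270,190:310];
cv2.imwrite('pics/c6.png',np.hstack([cv2.resize(i,(400,400),interpolation=cv2.INTER_CUBIC) for i in(a,b)]))
```

```text
[553.69889916 -27.47335154  83.99127397] [0.4639786  0.52561272 9.01393572] [ 0.13849003 -0.10134838 -0.05154283] [ 3.14139942e+00 -2.19722506e-03  1.78362348e-01]
```

View pics/c6.png

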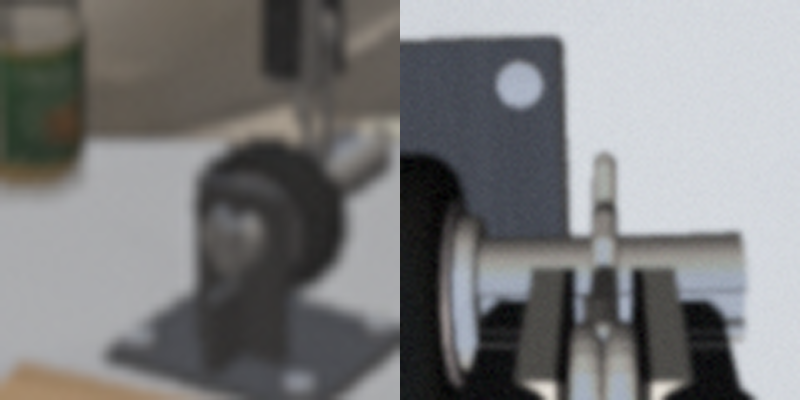

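Right crop: the bent leg reaches round the far side of the axle, with the coil close above it. The load is now building. A few more small steps will confirm the hard stop.

Call:
{"name": "move_arm", "arguments": {"increments": [[0,0,0.03,0,0,0],[0,0,0.06,0,0,0],[0,0,0.06,0,0,0]]}}

```text
clock: 15.65
eef_pos: [553.8, -27.5, 83.8]
tool_rot: [3.142, -0.003, 0.178]
force: [0.1, 1.2, 13.4]
width: 9.1
```

Call:
{"name": "move_arm", "arguments": {"increments": [[0,0,0.03,0,0,0],[0,0,0.06,0,0,0],[0,0,0.06,0,0,0]]}}

```text
clock: 15.95
eef_pos: [554.0, -27.6, 83.6]
tool_rot: [3.142, -0.003, 0.178]
force: [-0.1, 1.1, 15.7]
width: 9.2
```

Seated: the load rises to 15.7 N with only 0.2 mm of travel per 0.6 mm commanded. I'm easing the load, then opening a little and lifting off.

Call:
{"name": "move_arm", "arguments": {"increments": [[0,0,-0.1,0,0,0],[0,0,-0.25,0,0,0],[0,0,-0.25,0,0,0]]}}

```text
clock: 16.25
eef_pos: [553.2, -27.4, 84.6]
tool_rot: [3.141, -0.001, 0.179]
force: [1.6, 0.7, 5.1]
width: 9.0
```

Call:
{"name": "move_arm", "arguments": {"increments": [[0,0,0,0,0,0],[0,0,0,0,0,0],[0,0,0,0,0,0],[0,0,0,0,0,0]], "grip": -0.4}}

```text
clock: 16.65
eef_pos: [552.1, -27.4, 84.0]
tool_rot: [-3.141, 0.001, 0.178]
force: [-0.6, 0.2, -0.3]
width: 25.5
```

Call:
{"name": "move_arm", "arguments": {"increments": [[0,0,-0.5,0,0,0],[0,0,-1.5,0,0,0],[0,0,-3,0,0,0],[0,0,-5,0,0,0],[0,0,-7,0,0,0],[0,0,-9,0,0,0],[0,0,-9,0,0,0],[0,0,-9,0,0,0]]}}

```text
clock: 17.45
eef_pos: [552.8, -27.2, 175.0]
tool_rot: [-3.141, -0.001, 0.179]
force: [-0.5, -0.5, -2.1]
width: 25.6
```

Run:
```python
from h import *; import pickle
s=ctrl.read_state();print(s['eef_pos'],s['force'],s['tool_rot'],s['clock'],s['width'])
pickle.dump(s,open('s7.pkl','wb'))
a=eyes.get_image('scene')[:,:,::-1][150:210,240:300];b=eyes.get_image('wrist')[:,:,::-1];cv2.imwrite('pics/raw_w7.png',b);b=b[140:240,200:300]
cv2.imwrite('pics/c7.png',np.hstack([cv2.resize(i,(400,400),interpolation=cv2.INTER_CUBIC) for i in(a,b)]))
```

```text
[552.83657846 -27.24629382 175.03692401] [-0.53759794 -0.47144967 -2.06048593] [-3.14144164e+00 -1.19428399e-03  1.78599906e-01] 17.45 25.645325911749495
```

View pics/c7.png

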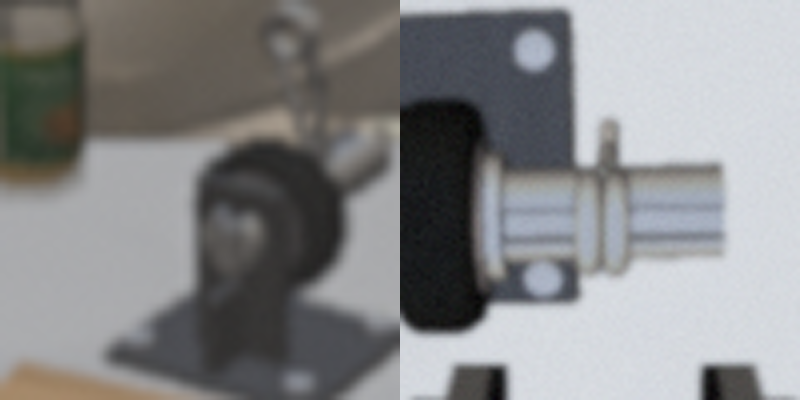

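Run:
```python
from h import *; import pickle
s=pickle.load(open('s7.pkl','rb'))
print(tri(ray('scene',240+286/6.667,150+30/6.667),ray('wrist',200+202/4,140+222/4,s)))
c,P=campose('scene');T=np.linalg.inv(P)
for z in (104,107,112):
    q=T@np.array([550,-27.5,z,1]);print(z,((c['cx']-c['fx']*q[0]/q[2]-240)*6.667).round(),((c['cy']+c['fy']*q[1]/q[2]-150)*6.667).round())
s=ctrl.read_state();print(s['force'],s['clock'])
```

```text
(array([557.37804976, -25.5041167 , 101.48018147]), [np.float64(0.2849888733504418), np.float64(0.28498887335047657)])
104 307.0 27.0
107 307.0 19.0
112 307.0 5.0
[ 0.4164646   0.01229947 -0.35643553] 17.55
```

```bash
python3 -c "
from cell import ctrl
print(ctrl.finish_job())"
```

```text
the job is handed in; nothing more can be done
None
```

The R-clip is in the larger bracket's axle and appears fully home. It has been released, the gripper is clear, and the job is handed in at about 17.5 s.

**What I did:** I pinched the clip by its coil, lifted it out of the stand, found the hole in the wrist view and lowered the straight leg in without contact. I then pushed down in small steps. The bent leg resisted with about 4 to 6 N vertically and snapped round the axle with about 8 mm to go. At the end the clip met a hard stop: the load rose to 15.7 N with hardly any further travel. That was the highest reading, taken at the end of each step, against the 25 N limit.

**Last checks:**
- **Height:** the coil's centre measured about 101.5 mm after release, against 104 mm expected when home. The difference is within the camera calibration error.
- **Wrist view:** the clip stands over the axle with its bent leg on the far side.
- **Contact:** the gripper was about 90 mm clear of the clip, with about 0 N of force.
- **Disagreement:** the same measurement put the coil about 7 mm further across the axle (+x) than I predicted. I take this as a few degrees of lean within the hole's play, plus calibration error. I did not check it further.

I didn't recheck the bystander items at the end. The path stayed well above them, and no unexpected contact showed in the force readings.

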